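Shorten a telescopic duct prop by one hole and lock it in its bench cradle

TASK

The square telescopic duct prop clamped in the blue bench cradle is one hole too long. Squeeze its orange sprung button flush and, without ramming it, slide the galvanised sleeve onto the inner tube until the button clicks fully out of the next hole; then swing the red keeper down fully home behind the end of the sleeve. Leave everything else on the bench where it is.

Things in the scene. Friction and masses are not known exactly. Their poses are not given: they have to be found in the camera images.
- cradle: Blue base plate, 170 x 430 x 12 mm, fixed to the bench, with the prop clamped level above it. Origin at its underside, right below the button; z up; y runs along the tube, the way the sleeve must slide (towards the clamp blocks); x points to the side where the button sticks out. Tube axis at x = 0, z = 75 mm. The aluminium inner tube, 23 mm square, is fixed.
- clamp_top (a point): Middle of the top of the nearer of two dark clamp blocks (each 62 mm along x, 22 mm along y, 96 mm high plus a 12 mm thumb screw), at cradle x 0, y 150 mm; the other is 65 mm further. The sleeve's mouth stays short of them.
- landing (a point): Top of the post where the keeper's free end lands, cradle x 55, y -132, z 61 mm (20 x 30 mm). The keeper's hinge post, 87 mm high, stands opposite at x -60, y -132 mm. A rest under the sleeve at y -57 to -73 mm is 50 mm wide and 58 mm high.
- sleeve: Galvanised square tube, rough to the touch, 30 x 30 mm outside, that slides stiffly (3 N) over the inner tube along the cradle's y. Origin on the tube axis at the hole where the button sits at the start; axes as the cradle's. From y = +30 mm (open mouth) to -152 mm (black end cap, 34 mm square). In its +x face, a first hole (13 mm) at y = 0; the next hole is in a yellow strip screwed flush into that face.
- sleeve_slide (a joint): How far the sleeve has slid onto the inner tube, towards the cradle's +y, in m: 0 at the start. The next hole (13 mm, in the flush yellow strip, 76 mm long) was set by hand and is somewhere from 45 to 76 mm along, a different distance each time, so that the sleeve must be slid until the button is felt or seen to click out and the sleeve stops (1.5 mm of play).
- button: Orange snap button, a 10 mm round pin with a domed tip, carried by the inner tube (it does not travel with the sleeve); it sticks 6 mm out of the sleeve's +x face. Origin at its tip. While it stands out of a hole the sleeve is locked. Its spring pushes with 3 N at rest, about 7 N when flush with the sleeve's face.
- button_press (a joint): How far the button is pressed in, m: 0 fully out, 0.006 flush, 0.0076 tucked under the sleeve's wall. Held flush by a flat finger pad only its dome is in the hole, and an axial push of 6 to 15 N on the sleeve tucks it under; then it needs no more pressing and springs out and locks at the next hole by itself.
- keeper: Red bar (126 mm long, 10 mm wide, 18 mm deep) that swings up and down about a hinge along the cradle's y. Origin on the hinge, at cradle x = -60, y = -132, z = 70 mm. Its own x runs along the bar to its free end. A stiff hinge holds it wherever it is left (about 1.5 N at the tab). It fits only when the sleeve is shortened: before that the sleeve is in its way.
- keeper_tab (a point): Middle of the upper face of the keeper's wide tab (20 mm along the bar, 30 mm across), 121 mm from the hinge along the bar and 9 mm above its mid-line; when home it is at cradle x = 61, y = -132, z = 79 mm.
- keeper_swing (a joint): Keeper angle in rad: 0 home (bar level, on its landing post behind the sleeve's end), about 1.57 upright, more leaning out over the cradle's -x side. It starts between 1.2 and 1.75.
- coupling: Small brass coupling standing on the cradle's plate, 24 mm across and high; leave alone. Origin under its centre.
- hex_plug: Small steel plug standing on the cradle's plate, 26 mm across, 20 mm high; leave alone. Origin under its centre.
- screwdriver: Loose screwdriver on the bench; leave alone.
- wrench: Loose wrench on the bench; leave alone.
- screw_jar: Clear jar with a blue cap, 64 mm across, 85 mm high; leave alone. Origin under its centre.
- mug: Blue mug, 80 mm across, 90 mm high; leave alone. Origin under its centre.
- gas_valve: Loose gas valve, aluminium block with a cream head, 60 x 90 x 93 mm; leave alone. Origin under its centre.

How it is judged (in metres and radians):
On the way:
1. the sleeve is shortened to the next hole and the button has clicked fully out (value of joint sleeve_slide between 0.041 and 0.08 m and value of joint button_press below 0.0015 m), for 0.2 s.
At the end, for the whole second after the job is handed in: The sleeve has slid to the next hole (41 to 80 mm along) with the button fully out of it (within 1.5 mm), and the keeper is home (within 0.06 rad) and at rest (all of step 1 and value of joint keeper_swing below 0.06 rad and not (velocity of joint keeper_swing above 0.1 rad/s)); the robot touches nothing.
It fails at once if the button is rammed or bent against the edge of a hole (more than 18 N between sleeve and button) (contact force between sleeve and button above 18 N).
It fails at once if the sleeve is slid past the next hole (value of joint sleeve_slide above 0.085 m).
It fails at once if the keeper is forced onto the sleeve (more than 15 N) (contact force between keeper and sleeve above 15 N).
It fails at once if a bystander is moved more than 20 mm (distance of any of coupling, hex_plug, screwdriver, wrench, screw_jar, mug, gas_valve from where it was at the start of the episode above 0.02 m).
It also fails if it takes over 67 s, if anything falls off the work surface, if the arm or the gripper's body presses on something with over 40 N, if the wrist force passes 120 N, or if a joint passes its speed limit or range.

ROBOT

A 7-joint arm with a two-finger parallel gripper is mounted at the origin on the work surface. World frame = base frame: x ahead of the robot, y to its left, z up, the work surface at z = 0. Lengths are in mm, angles in rad, forces in N, time in s.
With the tool pointing down it reaches from about 400 to 875 mm from the base axis. Payload 4.4 kg.
Tool frame: the origin (TCP) lies at the very end of the fingers, on their centre line; the grasp point (between the pads) lies arm.pinch_z behind it (arm.pinch_z is the distance from the TCP to the grasp point, in mm); z points along the fingers, y is the line along which they close (so a half turn about z gives the same grasp; the last joint's range is limited). The gripper opens to 85 mm and grips with 20 to 120 N. Pads are 22 mm wide; open, the fingers measure 114 mm over their backs; the gripper's body (76 mm by 85 mm) begins 54 mm behind the grasp point. The pads swing forward as they close: fully open they stand 13 mm farther back than shut.
Start: joints at [1.134, 0.628, 0.038, 1.517, -0.027, 0.996, -0.02], TCP at [235.563, -605.828, 231.313] pointing down, gripper open.
Joint ranges: [-3.06, 3.06], [-0.37, 2.12], [-1.25, 1.32], [0.18, 2.47], [-1.1, 4.24], [0.23, 1.98], [-2.94, 2.94]. Speed limits (rad/s): [2.57, 2.57, 3.14, 3.14, 3.14, 3.14, 3.14].

INTERFACE

Orientations are given as [roll, pitch, yaw] about the fixed x, y, z axes, in that order (R = Rz(yaw) Ry(pitch) Rx(roll)).
In Python, from workcell import arm gives the robot as it stands.
- The arm moves only by the tool send_rows, never from a script. Its argument "series" is a list of rows, each a list of 2 entries, a list of its own where there are three numbers: the shift along the tool's x, y, z in units of 25 mm (1.0 is 25 mm), then the turn, a rotation vector about the tool's x, y, z in degrees. A call has 1 to 10 rows; each row shifts and turns the commanded pose from where the row before left it, along the tool's axes as they then stand; what a row does not reach is not made up. A row lasts 1/10 s, in which the tool goes at most 50 mm and 8.59 degrees, less where a joint would pass 70% of its speed; a pose out of reach is approached as far as the arm can. A call is refused whole if a number of a shift passes 1 or a number of a turn 8.59, either way. A call with a gripper value outside its range is refused whole. "gripper" is the opening, from 0 (shut) to 1 (fully open), set as the call begins (left out, the last holds). The fingers move at their own pace and stop on an object; the grip force is fixed at half the most. Time passes only in rows, so rows that do not move let the fingers close. It gives the time, the measured TCP pose, the force, the opening and the grip force at its end, in the units of the state.
- arm.get_state(): the state, without advancing time (a new reading comes with each control period).
- arm.read_camera(name): name is "scene" or "top" or "wrist"; returns a dict with "frame" (384x512x3 uint8, red, green, blue), "range_z" (384x512 float32, mm along the optical axis (not along the pixel's ray), 0 where there is no reading), "fx", "fy", "cx", "cy" (pixels), "D" ([k1, k2, p1, p2, k3] as OpenCV has them; the pictures are not rectified), "rvec" (rotation vector, rad) and "tvec" (3), from world to camera coordinates, as OpenCV has them; the wrist camera has in their place "T_tool_cam" (4x4, takes a point from camera to tool coordinates, whose origin is the TCP and whose axes are the flange's). Camera axes: x right, y down, z forward; pixel columns grow to the right and rows downward; lengths in mm; the calibration is good to about 2 mm. A picture is of the moment at which its call begins: read the wrist's pose just before it.
- arm.job_done(): hands the job in; it is judged then, once.
The state is a dict: "time_s": time; "q": joint angles; "joint_vel": joint speeds; "joint_torque": joint torques, N m; "position": TCP position; "orientation": TCP orientation; "contact_force": force on the tool from outside, world axes, zero at the start; "ft_torque": the same for the moment, N m; "finger_gap": finger opening in mm; "grip_force": force on a finger pad.
Only numpy, scipy, OpenCV 4.12 (cv2) and the standard library are available. Lean on these libraries where they do the work, as an engineer would, in place of code of your own. Each camera call takes 0.05 s, during which the arm holds its last target. There are 200 camera calls.

## Working session

There is one attempt and no reset: what is moved stays moved. The work goes in short steps, Python scripts to look and compute and a tool call to move; the robot and the scene stay as the last step left them, time stands still between calls to the robot, and variables do not carry over. Pictures are saved under pics/ and viewed, at most 10 in all, crops included, and the job is handed in when it is done.

Besides the shell and the picture viewer there is one more tool, called by a JSON object that holds its "fn" and its "kwargs". send_rows: Moves the arm, as the interface text tells. Its arguments: {"type":"object","properties":{"series":{"type":"array","items":{"type":"array"}},"gripper":{"type":"number"}},"required":["series"]}

```bash
mkdir -p pics; ls; cat > h.py <<'E'
import numpy as np, cv2
from workcell import arm
from scipy.spatial.transform import Rotation as R
def grab(n):
    s=arm.get_state(); c=arm.read_camera(n)
    if 'T_tool_cam' in c:
        T=np.eye(4);T[:3,:3]=R.from_euler('xyz',s['orientation']).as_matrix();T[:3,3]=s['position'];M=T@np.array(c['T_tool_cam'])
    else:
        M=np.eye(4);r=cv2.Rodrigues(np.array(c['rvec'],float))[0];M[:3,:3]=r.T;M[:3,3]=-r.T@np.array(c['tvec'],float).ravel()
    c['M']=M;return c
def px(c,u,v,z=None):
    K=np.array([[c['fx'],0,c['cx']],[0,c['fy'],c['cy']],[0,0,1]]);
    p=cv2.undistortPoints(np.array([[[u,v]]],float),K,np.array(c['D'],float)).ravel()
    d=np.array([p[0],p[1],1.]);
    if z is None:
        dd=c['range_z'][int(v)-1:int(v)+2,int(u)-1:int(u)+2];d=d*np.median(dd)
        return c['M'][:3,:3]@d+c['M'][:3,3]
    w=c['M'][:3,:3]@d;o=c['M'][:3,3];return o+w*(z-o[2])/w[2]
def save(c,f): cv2.imwrite('pics/'+f,cv2.cvtColor(c['frame'],cv2.COLOR_RGB2BGR))
E
python3 - <<'E'
from h import *
import pickle
s=arm.get_state();print({k:np.round(v,3) for k,v in s.items()},arm.pinch_z)
o={n:grab(n) for n in('scene','top')}
pickle.dump(o,open('v.pkl','wb'))
for n in o: save(o[n],n+'0.png')
E
```

```text
pics
{'time_s': np.float64(0.0), 'q': array([ 1.134,  0.629,  0.038,  1.518, -0.027,  0.996, -0.02 ]), 'joint_vel': array([ 0.002, -0.001, -0.001, -0.001,  0.001,  0.001,  0.002]), 'joint_torque': array([ 0.0000e+00, -5.6340e+01,  1.2260e+00, -1.9345e+01,  1.1000e-02,
        1.0000e-02, -0.0000e+00]), 'position': array([ 235.315, -605.218,  230.367]), 'orientation': array([-3.14 ,  0.   ,  0.371]), 'contact_force': array([ 0.795, -0.279, -1.154]), 'ft_torque': array([-0.016, -0.01 ,  0.007]), 'grip_force': np.float64(0.0), 'finger_gap': np.float64(85.224)} 18.700000000000003
```

View pics/top0.png

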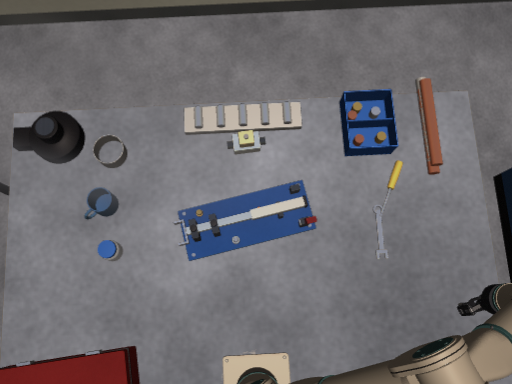

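View pics/scene0.png

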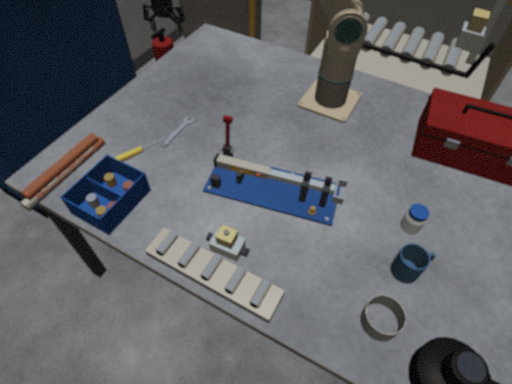

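The top view shows the plate at about (178,209)-(315,228), with clamps at the left (+y), the hinge at (303,222) and the landing at (295,188). The robot is below, so the cradle's x points away from it. The scene view shows the orange button near (258,174). I'll enlarge both.

```bash
python3 - <<'E'
from h import *
import pickle
o=pickle.load(open('v.pkl','rb'))
a=o['top']['frame'][172:267,170:325];b=o['scene']['frame'][105:225,195:350]
a=cv2.resize(a,None,fx=5,fy=5,interpolation=cv2.INTER_CUBIC)[:,:,::-1]
b=cv2.resize(b,None,fx=5,fy=5,interpolation=cv2.INTER_CUBIC)[:,:,::-1]
cv2.imwrite('pics/topc.png',a);cv2.imwrite('pics/scc.png',b)
E
```

```text
(no output)
```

View pics/topc.png

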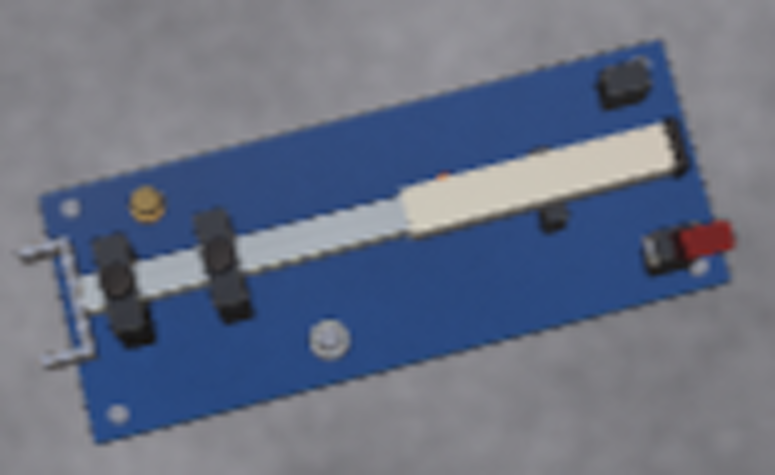

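View pics/scc.png

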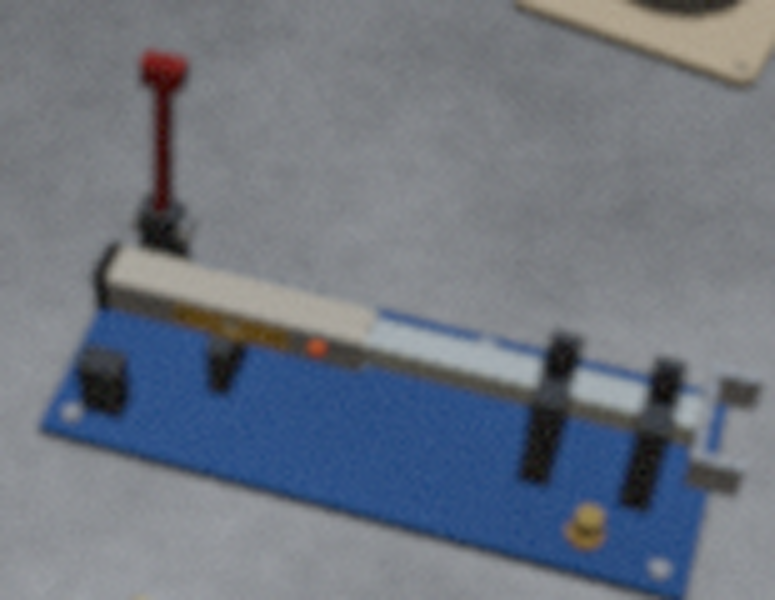

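The crop gives plate corners at crop px (40,197), (662,40), (730,285) and (98,443). The button is at (443,177), the sleeve top runs from (402,185) to (680,168), and the red tab is upright at (707,238).

```bash
python3 - <<'E'
from h import *
import pickle
o=pickle.load(open('v.pkl','rb'));c=o['top'];np.set_printoptions(precision=1,suppress=True)
f=lambda u,v,z:px(c,u/5+170-.4,v/5+172-.4,z)
P=[f(*p,12) for p in[(40,197),(662,40),(730,285),(98,443)]]
for p in P:print('plate',p)
print([np.linalg.norm(P[i]-P[i-1]) for i in range(4)])
S=[f(*p,90) for p in[(402,185),(664,123),(674,168),(412,235)]]
for p in S:print('sl',p)
print('clamp',f(220,255,108),'clamp2',f(118,280,108),'landing',f(622,78,61),'tab',px(c,707/5+170,238/5+172))
d=P[0]-P[1]+P[3]-P[2];yaw=np.arctan2(-d[0],d[1]);print('yaw plate',yaw)
d=f(220,255,108)-f(118,280,108);d=-d;print(np.arctan2(-d[0],d[1]))
d=S[0]-S[1]+S[3]-S[2];print(np.arctan2(-d[0],d[1]))
# keeper in scene by depth
s=o['scene'];fr=s['frame'].astype(int);m=(fr[...,0]>90)&(fr[...,1]<60)&(fr[...,2]<60);m[:105]=0;m[225:]=0;m[:,:195]=0;m[:,350:]=0
for v,u in np.argwhere(m)[::12]:print(u,v,px(s,u,v))
fu=lambda u,v,z=None:px(s,u/5+195-.4,v/5+105-.4,z)
print('btn',fu(317,348),'btn z75',fu(317,348,75),'tabtop',fu(163,70),'hinge',fu(163,205))
print(arm.__dir__()[-12:])
E
```

```text
plate [567.2 229.1  12. ]
plate [ 652.4 -189.4   12. ]
plate [ 485.1 -221.5   12. ]
plate [403.8 194.9  12. ]
[np.float64(166.9315363009964), np.float64(427.08230540327196), np.float64(170.32552419560815), np.float64(424.307756020074)]
sl [548.5  -9.2  90. ]
sl [ 579.7 -177.    90. ]
sl [ 550.4 -181.1   90. ]
sl [516.3 -13.8  90. ]
clamp [507.  105.7 108. ] clamp2 [494.7 169.1 108. ] landing [ 616.7 -155.6   61. ] tab [ 486.7 -184.8  198.3]
yaw plate 0.19691453860798977
0.19165494689492563
0.1925420275602004
224 116 [ 491.4 -194.8  198.9]
225 118 [ 495.8 -188.5  196.8]
btn [555.4 -36.3  77.3] btn z75 [553.7 -37.1  75. ] tabtop [ 495.5 -180.7  197.5] hinge [ 510.5 -176.9   94.2]
['__gt__', '__ge__', '__init__', '__reduce_ex__', '__reduce__', '__getstate__', '__subclasshook__', '__init_subclass__', '__format__', '__sizeof__', '__dir__', '__class__']
```

```bash
cat >> h.py <<'E'
O=np.array([536.,-41,0]);YAW=0.194
def cr(p):  # world->cradle
    return R.from_euler('z',-YAW).apply(np.asarray(p)-O)
def wd(p): return R.from_euler('z',YAW).apply(p)+O
def plan(P,eul,n):
    s=arm.get_state();r=R.from_euler('xyz',s['orientation']);g=R.from_euler('xyz',eul)
    rv=(r.inv()*g).as_rotvec();d=(np.asarray(P)-s['position'])/n
    out=[]
    for i in range(n):
        out.append([[round(float(x),2) for x in r.inv().apply(d)/25],[round(float(np.degrees(x)),1) for x in rv/n]]);r=r*R.from_rotvec(rv/n)
    for i in range(0,n,10):print(out[i:i+10])
E
python3 - <<'E'
from h import *
plan([536,-41,230],[np.pi,0,YAW+np.pi/2],24)
E
```

```text
[[[0.81, -0.7, 0.0], [-0.0, -0.0, -3.3]], [[0.85, -0.65, 0.0], [-0.0, -0.0, -3.3]], [[0.88, -0.6, 0.0], [-0.0, -0.0, -3.3]], [[0.92, -0.54, 0.0], [-0.0, -0.0, -3.3]], [[0.95, -0.49, 0.0], [-0.0, -0.0, -3.3]], [[0.97, -0.43, 0.0], [-0.0, -0.0, -3.3]], [[1.0, -0.38, 0.0], [-0.0, -0.0, -3.3]], [[1.02, -0.32, 0.0], [-0.0, -0.0, -3.3]], [[1.03, -0.26, 0.0], [-0.0, -0.0, -3.3]], [[1.05, -0.2, 0.0], [-0.0, -0.0, -3.3]]]
[[[1.06, -0.14, 0.0], [-0.0, -0.0, -3.3]], [[1.06, -0.08, 0.0], [-0.0, -0.0, -3.3]], [[1.07, -0.01, 0.0], [-0.0, -0.0, -3.3]], [[1.06, 0.05, 0.0], [-0.0, -0.0, -3.3]], [[1.06, 0.11, 0.0], [-0.0, -0.0, -3.3]], [[1.05, 0.17, 0.0], [-0.0, -0.0, -3.3]], [[1.04, 0.23, 0.0], [-0.0, -0.0, -3.3]], [[1.03, 0.29, 0.0], [-0.0, -0.0, -3.3]], [[1.01, 0.35, 0.0], [-0.0, -0.0, -3.3]], [[0.98, 0.41, 0.0], [-0.0, -0.0, -3.3]]]
[[[0.96, 0.46, 0.0], [-0.0, -0.0, -3.3]], [[0.93, 0.52, 0.0], [-0.0, -0.0, -3.3]], [[0.9, 0.57, 0.0], [-0.0, -0.0, -3.3]], [[0.86, 0.62, 0.0], [-0.0, -0.0, -3.3]]]
```

{"fn": "send_rows", "kwargs": {"series": [[[0.81,-0.7,-0.1],[0,0,-3.3]],[[0.85,-0.65,-0.1],[0,0,-3.3]],[[0.88,-0.6,-0.1],[0,0,-3.3]],[[0.92,-0.54,-0.1],[0,0,-3.3]],[[0.95,-0.49,0],[0,0,-3.3]],[[0.97,-0.43,0],[0,0,-3.3]],[[1.0,-0.38,0],[0,0,-3.3]],[[1.0,-0.32,0],[0,0,-3.3]],[[1.0,-0.26,0],[0,0,-3.3]],[[1.0,-0.2,0],[0,0,-3.3]]]}}

```text
time_s: 1.1
position: [360.1, -371.3, 241.1]
orientation: [-3.141, -0.0, 0.949]
contact_force: [0.1, 0.3, -1.0]
finger_gap: 85.3
grip_force: 0.0
```

{"fn": "send_rows", "kwargs": {"series": [[[1,-0.14,0],[0,0,-3.3]],[[1,-0.08,0],[0,0,-3.3]],[[1,0,0],[0,0,-3.3]],[[1,0.05,0],[0,0,-3.3]],[[1,0.11,0],[0,0,-3.3]],[[1,0.17,0],[0,0,-3.3]],[[1,0.23,0],[0,0,-3.3]],[[1,0.29,0],[0,0,-3.3]],[[1,0.35,0],[0,0,-3.3]],[[0.98,0.41,0],[0,0,-3.3]]]}}

```text
time_s: 2.1
position: [482.5, -147.2, 241.1]
orientation: [-3.141, -0.0, 1.525]
contact_force: [0.9, -0.1, -0.2]
finger_gap: 85.4
grip_force: 0.0
```

```bash
python3 - <<'E'
from h import *
plan([560,-68,235],[np.pi,0,YAW+np.pi/2],4)
E
```

```text
[[[0.83, 0.74, 0.06], [-0.0, -0.0, -3.4]], [[0.78, 0.79, 0.06], [-0.0, -0.0, -3.4]], [[0.73, 0.83, 0.06], [-0.0, -0.0, -3.4]], [[0.68, 0.87, 0.06], [-0.0, -0.0, -3.4]]]
```

{"fn": "send_rows", "kwargs": {"series": [[[0.83,0.74,0],[0,0,-3.4]],[[0.78,0.79,0],[0,0,-3.4]],[[0.73,0.83,0],[0,0,-3.4]],[[0.68,0.87,0],[0,0,-3.4]],[[0,0,0],[0,0,0]]]}}

```text
time_s: 2.6
position: [562.5, -65.1, 241.1]
orientation: [3.139, -0.003, 1.766]
contact_force: [-1.1, 0.8, 0.2]
finger_gap: 85.3
grip_force: 0.0
```

```bash
python3 - <<'E'
from h import *
import pickle
c=grab('wrist');save(c,'w1.png');pickle.dump(c,open('w1.pkl','wb'));print(np.round(c['T_tool_cam'],2),cr(arm.get_state()['position']))
E
```

```text
[[  -0.     -0.97   -0.26   66.37]
 [   1.     -0.     -0.     -1.13]
 [   0.     -0.26    0.97 -141.97]
 [   0.      0.      0.      1.  ]] [ 19.22372277 -30.70675547 240.84786868]
```

View pics/w1.png

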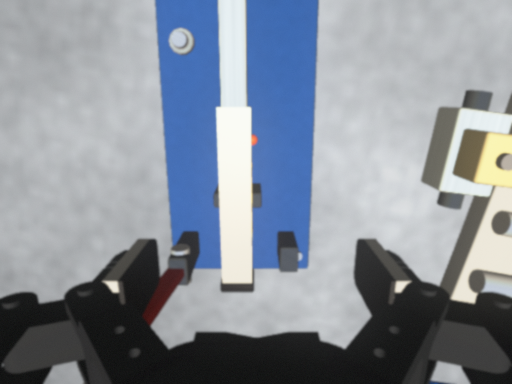

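The wrist view shows the sleeve mouth at (218..250,107), its end at (221..254,284), the button at (254,140) and the keeper's red bar at lower left.

```bash
python3 - <<'E'
from h import *
import pickle
c=pickle.load(open('w1.pkl','rb'));np.set_printoptions(precision=1,suppress=True)
for u,v,z in[(218,108,90),(250,107,90),(221,284,90),(253,284,90),(254,140,75),(221,60,86.5),(246,60,86.5)]:
    print(u,v,px(c,u,v,z),cr(px(c,u,v,z)))
s=pickle.load(open('v.pkl','rb'))['scene']
fu=lambda u,v,z=75:cr(px(s,u/5+195-.4,v/5+105-.4,z))
print('hole',fu(230,328),'strip',fu(175,315),fu(290,342),'btn',fu(317,348))
plan(wd([0,0,150]),[np.pi,0,YAW+np.pi/2],4)
E
```

```text
218 108 [517.3 -13.   90. ] [-13.   31.1  90. ]
250 107 [544.4  -6.8  90. ] [14.9 31.9 90. ]
221 284 [ 548.4 -182.1   90. ] [ -15.  -140.9   90. ]
253 284 [ 580.  -175.9   90. ] [  17.2 -140.9   90. ]
254 140 [553.6 -36.   75. ] [18.2  1.6 75. ]
221 60 [512.8  26.7  86.5] [-9.7 70.9 86.5]
246 60 [533.7  30.8  86.5] [11.5 70.9 86.5]
hole [ 19.9 -57.1  75. ] strip [ 20.8 -94.1  75. ] [ 18.9 -17.3  75. ] btn [18.1  0.4 75. ]
[[[0.31, -0.19, 0.91], [-0.0, -0.0, -0.0]], [[0.31, -0.19, 0.91], [-0.0, -0.0, -0.0]], [[0.31, -0.19, 0.91], [-0.0, -0.0, -0.0]], [[0.31, -0.19, 0.91], [-0.0, -0.0, -0.0]]]
```

{"fn": "send_rows", "kwargs": {"series": [[[0.32,-0.18,0.91],[0,0,0]],[[0.32,-0.18,0.91],[0,0,0]],[[0.32,-0.18,0.91],[0,0,0]],[[0.32,-0.18,0.91],[0,0,0]],[[0,0,0.9],[0,0,0]],[[0,0,0.9],[0,0,0]],[[0,0,0.5],[0,0,0]],[[0,0,0],[0,0,0]],[[0,0,0],[0,0,0]]]}}

```text
time_s: 3.55
position: [536.6, -41.7, 93.2]
orientation: [3.141, 0.0, 1.759]
contact_force: [0.1, 0.1, 0.2]
finger_gap: 85.5
grip_force: 0.0
```

```bash
python3 - <<'E'
from h import *
s=arm.get_state();print(cr(s['position']),s['orientation'],s['contact_force'])
plan(wd([1,1,55]),[np.pi,0,YAW+np.pi/2],2)
E
```

```text
[ 0.45113719 -0.81286953 93.22357085] [3.14141313e+00 2.94355448e-04 1.75930425e+00] [0.13779321 0.10505766 0.2162934 ]
[[[0.04, 0.01, 0.76], [0.0, 0.0, -0.2]], [[0.04, 0.01, 0.76], [0.0, 0.0, -0.2]]]
```

{"fn": "send_rows", "kwargs": {"series": [[[0.04,0,0.75],[0,0,0]],[[0.04,0,0.75],[0,0,0]],[[0,0,0],[0,0,0]]]}}

```text
time_s: 3.85
position: [535.4, -39.4, 54.8]
orientation: [-3.14, -0.0, 1.76]
contact_force: [-0.3, 0.7, -0.3]
finger_gap: 85.3
grip_force: 0.0
```

{"fn": "send_rows", "kwargs": {"gripper": 0.0, "series": [[[0,0,0],[0,0,0]],[[0,0,0],[0,0,0]],[[0,0,0],[0,0,0]],[[0,0,0],[0,0,0]],[[0,0,0],[0,0,0]],[[0,0,0],[0,0,0]],[[0,0,0],[0,0,0]],[[0,0,0],[0,0,0]]]}}

```text
time_s: 4.65
position: [537.2, -39.4, 56.8]
orientation: [3.139, 0.001, 1.761]
contact_force: [-0.4, -0.5, 9.3]
finger_gap: 29.2
grip_force: 59.7
```

```bash
cat > st.py <<'E'
from h import *
np.set_printoptions(precision=1,suppress=True)
s=arm.get_state();print(s['time_s'],cr(s['position']),'F',cr(np.array(s['contact_force'])+O),s['ft_torque'],s['finger_gap'],s['grip_force'])
E
python3 st.py
```

```text
4.65 [ 1.5  1.4 56.8] F [-0.5 -0.4  9.3] [-0.1  0.3  0.3] 29.153315454887636 59.668759033083916
```

{"fn": "send_rows", "kwargs": {"series": [[[0,0,-0.07],[0,0,0]],[[0.04,0,0],[0,0,0]],[[0.04,0,0],[0,0,0]],[[0,0,0],[0,0,0]]]}}

```text
time_s: 5.05
position: [537.1, -38.9, 57.0]
orientation: [3.14, 0.002, 1.76]
contact_force: [4.1, -4.1, -7.2]
finger_gap: 29.2
grip_force: 62.8
```

```bash
python3 st.py
```

```text
5.05 [ 1.4  1.8 57. ] F [ 3.3 -4.8 -7.2] [-0.7 -0.9  0.4] 29.226643779176793 62.79980219900608
```

{"fn": "send_rows", "kwargs": {"series": [[[0.02,0,0.03],[0,0,0]],[[0.02,0,0],[0,0,0]],[[0,0,0],[0,0,0]]]}}

```text
time_s: 5.35
position: [537.0, -38.8, 56.9]
orientation: [3.14, 0.003, 1.76]
contact_force: [3.9, -5.2, -0.2]
finger_gap: 28.8
grip_force: 63.7
```

```bash
python3 st.py
```

```text
5.35 [ 1.4  2.  56.9] F [ 2.8 -5.9 -0.2] [-0.9 -0.6  0.4] 28.843338046783682 63.69320020079613
```

{"fn": "send_rows", "kwargs": {"series": [[[0.04,0,0],[0,0,0]],[[0.04,0,0],[0,0,0]],[[0,0,0],[0,0,0]]]}}

```text
time_s: 5.65
position: [536.6, -36.8, 57.0]
orientation: [3.14, 0.003, 1.76]
contact_force: [4.0, -4.6, 0.6]
finger_gap: 29.1
grip_force: 63.7
```

```bash
python3 st.py
```

```text
5.65 [ 1.4  4.  57. ] F [ 3.1 -5.3  0.6] [-0.9 -0.6  0.4] 29.07924505292872 63.68541821837425
```

{"fn": "send_rows", "kwargs": {"series": [[[0.06,0,0],[0,0,0]],[[0.08,0,0],[0,0,0]],[[0.1,0,0],[0,0,0]],[[0.1,0,0],[0,0,0]],[[0.1,0,0],[0,0,0]],[[0.1,0,0],[0,0,0]],[[0,0,0],[0,0,0]]]}}

```text
time_s: 6.35
position: [533.9, -23.4, 56.9]
orientation: [3.14, 0.003, 1.76]
contact_force: [2.3, -3.9, 0.4]
finger_gap: 29.1
grip_force: 62.6
```

```bash
python3 st.py
```

```text
6.35 [ 1.3 17.7 56.9] F [ 1.5 -4.3  0.4] [-0.7 -0.5  0.5] 29.083366124752896 62.555227875709534
```

{"fn": "send_rows", "kwargs": {"series": [[[0.1,0,0],[0,0,0]],[[0.1,0,0],[0,0,0]],[[0.1,0,0],[0,0,0]],[[0.1,0,0],[0,0,0]],[[0.1,0,0],[0,0,0]],[[0.1,0,0],[0,0,0]],[[0.1,0,0],[0,0,0]],[[0.1,0,0],[0,0,0]],[[0.1,0,0],[0,0,0]],[[0,0,0],[0,0,0]]]}}

```text
time_s: 7.35
position: [529.4, -1.0, 56.9]
orientation: [3.14, 0.003, 1.76]
contact_force: [1.7, -3.4, 1.3]
finger_gap: 28.9
grip_force: 62.5
```

{"fn": "send_rows", "kwargs": {"series": [[[0.04,0,0],[0,0,0]],[[0.04,0,0],[0,0,0]],[[0.04,0,0],[0,0,0]],[[0,0,0],[0,0,0]]]}}

```text
time_s: 7.75
position: [528.9, 1.8, 56.9]
orientation: [3.14, 0.003, 1.76]
contact_force: [1.6, -3.8, 0.9]
finger_gap: 29.0
grip_force: 62.5
```

```bash
python3 st.py
```

```text
7.75 [ 1.3 43.4 56.9] F [ 0.9 -4.1  0.9] [-0.9 -0.5  0.4] 28.99283603317565 62.46783971786499
```

{"fn": "send_rows", "kwargs": {"series": [[[0.03,0,0],[0,0,0]],[[0.03,0,0],[0,0,0]],[[0.03,0,0],[0,0,0]],[[0.03,0,0],[0,0,0]],[[0,0,0],[0,0,0]]]}}

```text
time_s: 8.25
position: [528.3, 4.6, 56.9]
orientation: [3.14, 0.003, 1.76]
contact_force: [2.0, -5.6, 2.1]
finger_gap: 29.1
grip_force: 62.5
```

{"fn": "send_rows", "kwargs": {"series": [[[0.03,0,0],[0,0,0]],[[0.03,0,0],[0,0,0]],[[0.03,0,0],[0,0,0]],[[0.03,0,0],[0,0,0]],[[0,0,0],[0,0,0]]]}}

```text
time_s: 8.75
position: [527.7, 7.5, 56.9]
orientation: [3.14, 0.003, 1.76]
contact_force: [2.6, -5.3, 0.5]
finger_gap: 29.1
grip_force: 62.6
```

{"fn": "send_rows", "kwargs": {"series": [[[0.03,0,0],[0,0,0]],[[0.03,0,0],[0,0,0]],[[0.03,0,0],[0,0,0]],[[0.03,0,0],[0,0,0]],[[0,0,0],[0,0,0]]]}}

```text
time_s: 9.25
position: [527.1, 10.7, 56.9]
orientation: [3.14, 0.003, 1.76]
contact_force: [1.5, -4.2, 1.6]
finger_gap: 29.0
grip_force: 62.6
```

{"fn": "send_rows", "kwargs": {"series": [[[0.03,0,0],[0,0,0]],[[0.03,0,0],[0,0,0]],[[0.03,0,0],[0,0,0]],[[0,0,0],[0,0,0]]]}}

```text
time_s: 9.65
position: [526.1, 15.7, 56.9]
orientation: [3.14, -0.0, 1.761]
contact_force: [-0.1, 0.5, 5.5]
finger_gap: 29.1
grip_force: 63.0
```

{"fn": "send_rows", "kwargs": {"series": [[[0.03,0,0],[0,0,0]],[[0.03,0,0],[0,0,0]],[[0,0,0],[0,0,0]]]}}

```text
time_s: 9.95
position: [525.9, 16.5, 56.9]
orientation: [3.141, 0.0, 1.76]
contact_force: [1.3, -2.0, 6.3]
finger_gap: 29.1
grip_force: 63.0
```

```bash
python3 st.py; python3 - <<'E'
from h import *
c=grab('scene');a=c['frame'][105:225,195:350];cv2.imwrite('pics/sc2.png',cv2.resize(a,None,fx=5,fy=5,interpolation=cv2.INTER_CUBIC)[:,:,::-1])
E
```

```text
9.95 [ 1.2 58.4 56.9] F [ 0.9 -2.2  6.3] [-0.4 -0.3  0.4] 29.055867111153706 63.04492861032486
```

View pics/sc2.png

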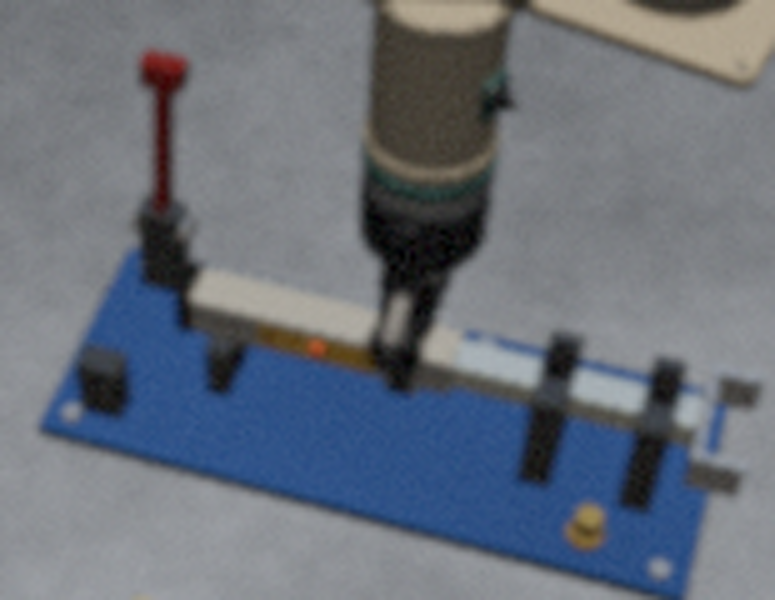

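The orange button now shows in the yellow strip at (317,348), the same place as before. A small push will confirm that it's locked.

{"fn": "send_rows", "kwargs": {"series": [[[0.03,0,0],[0,0,0]],[[0.03,0,0],[0,0,0]],[[0,0,0],[0,0,0]]]}}

```text
time_s: 10.3
position: [525.6, 17.8, 56.9]
orientation: [3.141, 0.001, 1.76]
contact_force: [1.7, -2.4, 6.7]
finger_gap: 29.0
grip_force: 63.1
```

```bash
python3 st.py
```

```text
10.3 [ 1.1 59.7 56.9] F [ 1.2 -2.7  6.7] [-0.5 -0.3  0.4] 28.98039347212501 63.07005286216736
```

{"fn": "send_rows", "kwargs": {"series": [[[0.03,0,0],[0,0,0]],[[0.03,0,0],[0,0,0]],[[0,0,0],[0,0,0]]]}}

```text
time_s: 10.6
position: [525.3, 19.3, 56.9]
orientation: [3.141, 0.001, 1.76]
contact_force: [0.9, -2.5, 5.5]
finger_gap: 29.0
grip_force: 63.1
```

```bash
python3 st.py
```

```text
10.6 [ 1.1 61.2 56.9] F [ 0.4 -2.6  5.5] [-0.5 -0.3  0.4] 29.025379883102605 63.11129719018936
```

{"fn": "send_rows", "kwargs": {"series": [[[0.03,0,0],[0,0,0]],[[0,0,0],[0,0,0]]]}}

```text
time_s: 10.8
position: [525.3, 19.5, 56.9]
orientation: [3.141, 0.001, 1.76]
contact_force: [1.7, -3.9, 6.6]
finger_gap: 29.2
grip_force: 63.1
```

```bash
python3 st.py; python3 - <<'E'
from h import *
c=grab('scene');a=c['frame'][160:185,225:290];cv2.imwrite('pics/sc3.png',cv2.resize(a,None,fx=12,fy=12,interpolation=cv2.INTER_CUBIC)[:,:,::-1])
E
```

```text
10.8 [ 1.1 61.5 56.9] F [ 0.9 -4.2  6.6] [-0.7 -0.3  0.5] 29.212017740463814 63.09837430715561
```

View pics/sc3.png

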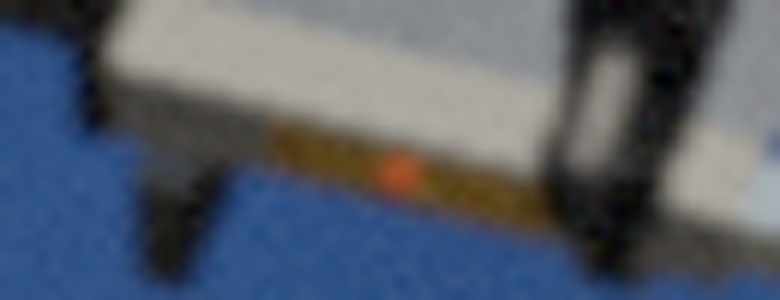

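{"fn": "send_rows", "kwargs": {"series": [[[0.03,0,0],[0,0,0]],[[0,0,0],[0,0,0]]]}}

```text
time_s: 11.05
position: [525.3, 19.7, 56.9]
orientation: [3.141, 0.002, 1.76]
contact_force: [1.7, -4.9, 5.8]
finger_gap: 29.2
grip_force: 63.1
```

```bash
python3 st.py
```

```text
11.05 [ 1.1 61.6 56.9] F [ 0.8 -5.1  5.8] [-0.9 -0.4  0.5] 29.200025694528502 63.13005477190018
```

The sleeve is locked: force builds with no motion. Next: back off the load, release, lift, and go round to the -x side of the keeper.

{"fn": "send_rows", "kwargs": {"series": [[[-0.06,0,0.02],[0,0,0]],[[-0.04,0,0],[0,0,0]],[[0,0,0],[0,0,0]]]}}

```text
time_s: 11.35
position: [525.3, 19.5, 56.9]
orientation: [3.14, -0.001, 1.761]
contact_force: [-0.9, -0.5, 10.7]
finger_gap: 29.0
grip_force: 63.8
```

{"fn": "send_rows", "kwargs": {"gripper": 1.0, "series": [[[0,0,0],[0,0,0]],[[0,0,0],[0,0,0]],[[0,0,0],[0,0,0]],[[0,0,0],[0,0,0]],[[0,0,0],[0,0,0]],[[0,0,0],[0,0,0]]]}}

```text
time_s: 11.95
position: [525.0, 18.4, 55.7]
orientation: [-3.141, -0.0, 1.76]
contact_force: [0.3, -0.8, -0.3]
finger_gap: 85.0
grip_force: 0.0
```

{"fn": "send_rows", "kwargs": {"series": [[[0,0,-0.3],[0,0,0]],[[0,0,-0.9],[0,0,0]],[[0,0,-1],[0,0,0]],[[0,0,-1],[0,0,0]],[[0,0,-1],[0,0,0]],[[0,0,-1],[0,0,0]],[[0,0,-1],[0,0,0]],[[0,0,-1],[0,0,0]],[[0,0,-0.3],[0,0,0]]]}}

```text
time_s: 12.85
position: [526.4, 18.7, 246.3]
orientation: [3.137, 0.001, 1.76]
contact_force: [0.4, 0.4, -0.2]
finger_gap: 85.4
grip_force: 0.0
```

```bash
python3 st.py; python3 - <<'E'
from h import *
plan(wd([-118,-132,240]),[np.pi,0,YAW+np.pi/2],9)
c=grab('scene');a=c['frame'][125:185,225:325];cv2.imwrite('pics/sc4.png',cv2.resize(a,None,fx=8,fy=8,interpolation=cv2.INTER_CUBIC)[:,:,::-1])
E
```

```text
12.85 [  2.1  60.4 246.3] F [ 0.5  0.3 -0.2] [-0. -0.  0.] 85.36472147594068 0.0
[[[-0.86, -0.53, 0.03], [0.0, 0.0, -0.0]], [[-0.86, -0.53, 0.03], [0.0, 0.0, -0.0]], [[-0.86, -0.53, 0.03], [0.0, 0.0, -0.0]], [[-0.86, -0.53, 0.03], [0.0, 0.0, -0.0]], [[-0.86, -0.53, 0.03], [0.0, 0.0, -0.0]], [[-0.86, -0.53, 0.03], [0.0, 0.0, -0.0]], [[-0.86, -0.53, 0.03], [0.0, 0.0, -0.0]], [[-0.86, -0.53, 0.03], [0.0, 0.0, -0.0]], [[-0.86, -0.53, 0.03], [0.0, 0.0, -0.0]]]
```

View pics/sc4.png

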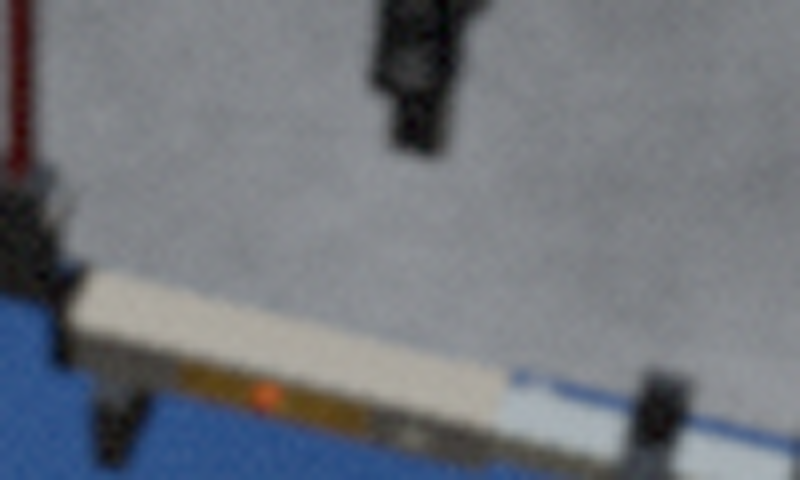

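The button sits out in the yellow strip at (265,397), with the empty first hole at (415,435). Now to the keeper.

{"fn": "send_rows", "kwargs": {"gripper": 0.0, "series": [[[-0.86,-0.53,0],[0,0,0]],[[-0.86,-0.53,0],[0,0,0]],[[-0.86,-0.53,0],[0,0,0]],[[-0.86,-0.53,0],[0,0,0]],[[-0.86,-0.53,0],[0,0,0]],[[-0.86,-0.53,0],[0,0,0]],[[-0.86,-0.53,0],[0,0,0]],[[-0.86,-0.53,0],[0,0,0]],[[-0.86,-0.53,0],[0,0,0]],[[0,0,0],[0,0,0]]]}}

```text
time_s: 13.9
position: [441.8, -197.6, 242.1]
orientation: [-3.138, 0.0, 1.754]
contact_force: [0.5, -0.0, -0.7]
finger_gap: -0.1
grip_force: 0.0
```

{"fn": "send_rows", "kwargs": {"series": [[[0,0,0.8],[0,0,0]],[[0,0,0.8],[0,0,0]],[[0,0,0.8],[0,0,0]],[[0,0,0],[0,0,0]]]}}

```text
time_s: 14.3
position: [442.2, -192.7, 180.7]
orientation: [-3.136, -0.004, 1.761]
contact_force: [-0.9, 0.3, 0.2]
finger_gap: 0.2
grip_force: 0.0
```

```bash
python3 st.py; python3 - <<'E'
from h import *
c=grab('wrist');save(c,'w2.png')
p=cr(arm.get_state()['position'])
# arc rows: corner path, r=115,h=6,t=13
pts=[];r,h,t=115,6,13
for th in np.linspace(1.65,-0.0,19): pts.append([-60+r*np.cos(th)-h*np.sin(th)-t,-132,70+r*np.sin(th)+h*np.cos(th)])
pts=np.array(pts);print(pts.round(0).tolist());d=np.diff(np.vstack([p,pts]),axis=0)
print([[round(a[1]/25,2),round(a[0]/25,2),round(-a[2]/25,2)] for a in d])
E
```

```text
14.3 [-121.3 -130.7  180.7] F [-0.8  0.4  0.2] [ 0.  0. -0.] 0.1901804335301162 0.0
[[-88.0, -132.0, 184.0], [-78.0, -132.0, 185.0], [-67.0, -132.0, 185.0], [-57.0, -132.0, 184.0], [-46.0, -132.0, 182.0], [-36.0, -132.0, 179.0], [-26.0, -132.0, 175.0], [-17.0, -132.0, 170.0], [-8.0, -132.0, 165.0], [1.0, -132.0, 159.0], [8.0, -132.0, 151.0], [16.0, -132.0, 144.0], [22.0, -132.0, 135.0], [27.0, -132.0, 126.0], [32.0, -132.0, 117.0], [36.0, -132.0, 107.0], [39.0, -132.0, 97.0], [41.0, -132.0, 87.0], [42.0, -132.0, 76.0]]
[[np.float64(-0.03), np.float64(1.29), np.float64(-0.08)], [np.float64(0.0), np.float64(0.42), np.float64(-0.04)], [np.float64(0.0), np.float64(0.42), np.float64(0.0)], [np.float64(0.0), np.float64(0.42), np.float64(0.04)], [np.float64(0.0), np.float64(0.41), np.float64(0.08)], [np.float64(0.0), np.float64(0.41), np.float64(0.12)], [np.float64(0.0), np.float64(0.39), np.float64(0.15)], [np.float64(0.0), np.float64(0.38), np.float64(0.19)], [np.float64(0.0), np.float64(0.36), np.float64(0.22)], [np.float64(0.0), np.float64(0.34), np.float64(0.25)], [np.float64(0.0), np.float64(0.31), np.float64(0.28)], [np.float64(0.0), np.float64(0.28), np.float64(0.31)], [np.float64(0.0), np.float64(0.25), np.float64(0.34)], [np.float64(0.0), np.float64(0.22), np.float64(0.36)], [np.float64(0.0), np.float64(0.19), np.float64(0.38)], [np.float64(0.0), np.float64(0.15), np.float64(0.39)], [np.float64(0.0), np.float64(0.12), np.float64(0.41)], [np.float64(0.0), np.float64(0.08), np.float64(0.41)], [np.float64(0.0), np.float64(0.04), np.float64(0.42)]]
```

View pics/w2.png

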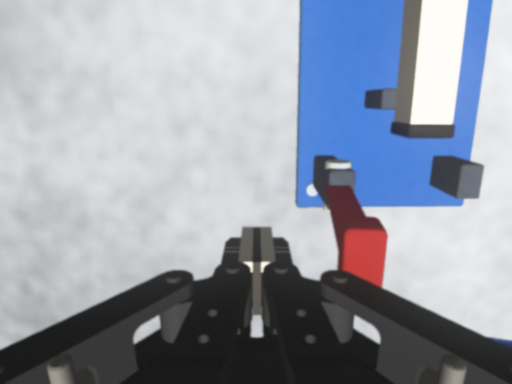

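The fingertip at (257,240) is clear to the left of the red tab at (362,250) and lines up with it. Now the sweep.

{"fn": "send_rows", "kwargs": {"series": [[[-0.03,0.65,-0.08],[0,0,0]],[[0,0.65,0],[0,0,0]],[[0,0.42,-0.04],[0,0,0]],[[0,0.42,0],[0,0,0]],[[0,0.42,0.04],[0,0,0]],[[0,0.41,0.08],[0,0,0]],[[0,0.41,0.12],[0,0,0]],[[0,0.39,0.15],[0,0,0]],[[0,0.38,0.19],[0,0,0]],[[0,0.36,0.22],[0,0,0]]]}}

```text
time_s: 15.35
position: [556.1, -173.4, 165.9]
orientation: [3.141, 0.0, 1.76]
contact_force: [-0.0, 0.1, 0.5]
finger_gap: 0.3
grip_force: 0.4
```

```bash
python3 st.py; python3 - <<'E'
from h import *
c=grab('scene');a=c['frame'][85:205,195:350];cv2.imwrite('pics/sc5.png',cv2.resize(a,None,fx=5,fy=5,interpolation=cv2.INTER_CUBIC)[:,:,::-1])
E
```

```text
15.35 [  -5.8 -133.8  165.9] F [-0.   0.1  0.5] [-0.   0.1  0. ] 0.3133740500229421 0.4333155899075791
```

View pics/sc5.png

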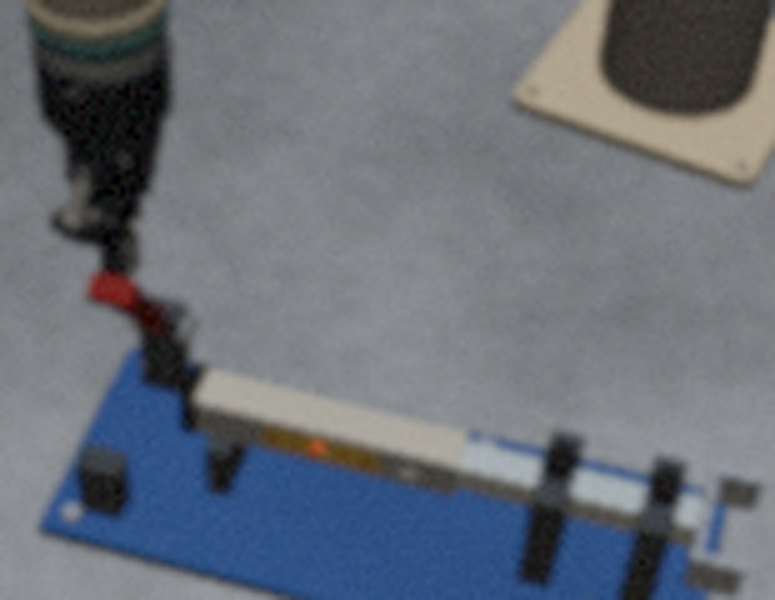

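The keeper is coming down under the fingertip, with the tab at (113,290). I've used all my pictures, so I'll finish on force and position.

{"fn": "send_rows", "kwargs": {"series": [[[0.04,0.34,0.25],[0,0,0]],[[0.03,0.31,0.28],[0,0,0]],[[0,0.28,0.31],[0,0,0]],[[0,0.25,0.34],[0,0,0]],[[0,0.22,0.36],[0,0,0]],[[0,0.19,0.38],[0,0,0]],[[0,0.15,0.39],[0,0,0]],[[0,0.12,0.41],[0,0,0]],[[0,0.08,0.41],[0,0,0]],[[0,0,0],[0,0,0]]]}}

```text
time_s: 16.4
position: [601.3, -162.5, 86.1]
orientation: [-3.138, -0.001, 1.76]
contact_force: [-0.7, 0.5, -0.1]
finger_gap: 0.5
grip_force: 0.0
```

```bash
python3 st.py
```

```text
16.4 [  40.7 -131.8   86.1] F [-0.6  0.7 -0.1] [-0.  0.  0.] 0.4920801730312755 0.0
```

{"fn": "send_rows", "kwargs": {"series": [[[0,0.1,0.08],[0,0,0]],[[0,0.1,0.08],[0,0,0]],[[0,0,0.08],[0,0,0]],[[0,0,0.06],[0,0,0]],[[0,0,0],[0,0,0]]]}}

```text
time_s: 16.9
position: [607.4, -161.8, 80.6]
orientation: [-3.142, 0.0, 1.76]
contact_force: [0.2, -0.5, 0.9]
finger_gap: 0.1
grip_force: 0.0
```

```bash
python3 st.py
```

```text
16.9 [  46.7 -132.3   80.6] F [ 0.1 -0.6  0.9] [ 0.1 -0.   0. ] 0.09868587901243042 0.0
```

{"fn": "send_rows", "kwargs": {"series": [[[0,0.1,0.06],[0,0,0]],[[0,0,0.06],[0,0,0]],[[0,0,0],[0,0,0]]]}}

```text
time_s: 17.2
position: [609.8, -161.6, 79.0]
orientation: [-3.141, 0.001, 1.76]
contact_force: [-2.7, -0.6, 10.4]
finger_gap: -0.2
grip_force: 5.2
```

```bash
python3 st.py
```

```text
17.2 [  49.2 -132.6   79. ] F [-2.8 -0.1 10.4] [0.  0.7 0.1] -0.22093220336893693 5.200023863726528
```

{"fn": "send_rows", "kwargs": {"series": [[[0,0,0.03],[0,0,0]],[[0,0,0],[0,0,0]],[[0,0,-0.3],[0,0,0]],[[0,0,-0.9],[0,0,0]],[[0,0,-1],[0,0,0]],[[0,0,-1],[0,0,0]],[[0,0,-1],[0,0,0]],[[0,0,-1],[0,0,0]],[[0,0,-1],[0,0,0]],[[0,0,0],[0,0,0]]]}}

```text
time_s: 18.2
position: [612.4, -161.6, 235.7]
orientation: [3.135, 0.003, 1.76]
contact_force: [0.5, -0.4, -0.3]
finger_gap: -0.2
grip_force: 0.0
```

```bash
python3 st.py; python3 - <<'E'
from h import *
np.set_printoptions(precision=1,suppress=True)
for n in('scene','wrist'):
    s=grab(n);fr=s['frame'].astype(int);m=(fr[...,0]>80)&(fr[...,1]<50)&(fr[...,2]<50)
    P=[];
    for v,u in np.argwhere(m):
        if 1<v<382 and 1<u<510:
            q=cr(px(s,u,v))
            if abs(q[0])<120 and abs(q[1]+132)<30:P.append(q)
    P=np.array(P);print(n,len(P))
    if len(P):
        for lo in range(-80,90,20):
            k=(P[:,0]>=lo)&(P[:,0]<lo+20)
            if k.any():print(lo,k.sum(),np.percentile(P[k,2],90),np.median(P[k,1]))
s=grab('scene');fr=s['frame'].astype(int);m=(fr[...,0]>150)&(fr[...,1]<110)&(fr[...,2]<70);m[:150]=0;m[200:]=0
for v,u in np.argwhere(m):
    q=cr(px(s,u,v)); 
    if abs(q[1])<20 and abs(q[0])<40: print('btn',u,v,q)
E
```

```text
18.2 [  51.7 -133.   235.7] F [ 0.4 -0.5 -0.3] [-0. -0.  0.] -0.1816912222567474 0.0
scene 92
-60 6 78.12706702726854 -130.62707479981606
-40 11 78.69435564149092 -129.37037859892567
-20 9 78.50928615262316 -128.22957152388497
0 8 78.41354467645616 -128.58916801540312
20 11 79.3010560383168 -128.86169709233545
40 15 79.02768877678841 -128.5800142874206
60 32 79.74710440558232 -129.084293423345
wrist 1
-60 1 72.89949719906394 -125.11990882580214
btn 258 174 [19.5  0.7 77.6]
```

```bash
python3 -c "
from workcell import arm
print(arm.job_done())"
```

```text
the job is handed in; nothing more can be done
None
```

The job is handed in at about 18 s of robot time: the sleeve is locked at the next hole, about 60 mm along, with the orange button out; the red keeper reads level on its post (about 0.01 rad); and the arm is clear of everything. The hand-in didn't return a verdict.

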